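# Finger-check the shielding springs of a housing

## Robot

A 6-joint arm with a two-finger parallel gripper is mounted at the origin on the work surface. World frame = base frame: x ahead of the robot, y to its left, z up, the work surface at z = 0. Lengths are in m, angles in degrees, forces in N, time in s.
With the tool pointing down it reaches from about 0.375 to 0.9 m from the base axis. Payload 3.1 kg.
Tool frame: the origin (TCP) lies at the very end of the fingers, on their centre line; the grasp point (between the pads) lies 19 mm behind it (bot.hold_point_z is the z of the grasp point in the tool frame, in m); z points along the fingers, y is the line along which they close (so a half turn about z gives the same grasp; the last joint's range is limited). The gripper opens to 87 mm and grips with 3 to 60 N. Pads are 19 mm wide; open, the fingers measure 117 mm over their backs; the gripper's body (75 mm by 190 mm) begins 51 mm behind the grasp point.
Start: joints at [59.559, 30.224, 82.088, -0, 67.689, -10.227], TCP at [0.216, 0.586, 0.223] pointing down, gripper open.
Joint ranges: [-176.69, 176.69], [-43.24, 126.21], [12.49, 139.97], [-82, 262], [0, 151.66], [-163.58, 163.58]. Speed limits (degrees/s): [159.86, 159.86, 180, 180, 180, 180].

## Interface

Orientations are given as a 3x3 rotation matrix whose columns are the frame's x, y, z axes.
In Python, from rig import bot, capture, camera_model gives the robot as it stands.
- The arm moves only by the tool apply_moves, never from a script. Its argument "plan" is text: rows parted by semicolons, each of 6 numbers parted by spaces: the shift along the tool's x, y, z in units of 0.05 m (1.0 is 0.05 m), then the turn, a rotation vector about the tool's x, y, z in units of 360 degrees (1.0 is 360 degrees). In form: dx dy dz ax ay az; .... A call has 1 to 10 rows; each row shifts and turns the commanded pose from where the row before left it, along the tool's axes as they then stand; what a row does not reach is not made up. A row lasts 1/12 s, in which the tool goes at most 41.7 mm and 7.16 degrees, less where a joint would pass 70% of its speed; a pose out of reach is approached as far as the arm can. A call with a number of a shift or a turn outside -1 to 1 is refused whole. A call with a gripper value outside its range is refused whole. "gripper" is the gripper command: -1 is shut, 1 is fully open, values between are in proportion, set as the call begins (left out, the last holds). The fingers move at their own pace and stop on an object; the grip force is fixed at half the most. Time passes only in rows, so rows that do not move let the fingers close. It gives the time, the measured TCP pose, the force, the opening and the grip force at its end, in the units of the state.
- bot.read_state(): the state, without advancing time (a new reading comes with each control period).
- capture(name): name is "side" or "top"; returns the picture (420x560x3 uint8, red, green, blue); there is no depth.
- camera_model(name): a dict with "vertical_fov" (degrees; the focal length in pixels is half the picture's height over the tangent of half this angle, whatever the lens; pixels are square), "cx", "cy" (the principal point, pixels), "dist" ([k1, k2, p1, p2, k3] as OpenCV has them; the pictures are not rectified), "position" and "rotation" of the camera in the world. Camera axes: x right, y down, z forward; pixel columns grow to the right and rows downward; lengths in m; the calibration is good to about 2 mm. A picture is of the moment at which its call begins. camera_model takes no time and is no camera call.
- bot.hand_in(): hands the job in; it is judged then, once.
The state is a dict: "time_s": time; "joint_positions": joint angles; "qvel": joint speeds; "tau": joint torques, N m; "position": TCP position; "tcp_rot": TCP orientation; "force": force on the tool from outside, world axes, zero at the start; "moment": the same for the moment, N m; "opening": opening from 0.0 (shut) to 1.0 (fully open); "grasp_force": force on a finger pad.
Only numpy, scipy, OpenCV 4.12 (cv2) and the standard library are available. Lean on these libraries where they do the work, as an engineer would, in place of code of your own. Each camera call takes 0.05 s, during which the arm holds its last target. There are 200 camera calls.

## Task

With the fingertips closed together, run lightly along the rim of the open metal housing over its row of brass spring contacts: begin at the end of the long row that is away from the corner where the two rows meet, follow it to that corner, and carry on along the short row to its end, so that every spring in turn dips visibly under the fingertips and comes back up. Do not squash any spring flat; do not lift, tip or shift the housing, and leave the things in it and around it where they are.

Things in the scene. Friction and masses are not known exactly. Their poses are not given: they have to be found in the camera images.
- housing: open aluminium housing, loose on the bench, 184 (x) x 144 (y) x 40 mm high, about 0.95 kg, walls 14 mm thick with a flat rim, contents below the rim; origin under its centre, z up, any yaw. Brass spring contacts stand out of the rim: four along the +y long wall, three along the +x short wall, the rows meeting at the +x +y corner; the bare long wall has two coax sockets outside
- contact1 (a point): top centre of spring contact no. 1 of 4 in the long row (the end far from the shared corner): brass strip 36 mm long along its row, 10 wide; 8 mm flat on top, sides slope down 30 degrees; top 10 mm above the rim, 50 above the underside; 42 mm to the next in its row. Sinks straight down up to 10 mm on a spring (0.5 N at first, 1.8 N at 10 mm), rises when freed. z up, x along its row
- contact2 (a point): top centre of spring contact no. 2 of 4 in the long row (counted towards the shared corner): brass strip 36 mm long along its row, 10 wide; 8 mm flat on top, sides slope down 30 degrees; top 10 mm above the rim, 50 above the underside; 42 mm to the next in its row. Sinks straight down up to 10 mm on a spring (0.5 N at first, 1.8 N at 10 mm), rises when freed. z up, x along its row
- contact3 (a point): top centre of spring contact no. 3 of 4 in the long row (counted towards the shared corner): brass strip 36 mm long along its row, 10 wide; 8 mm flat on top, sides slope down 30 degrees; top 10 mm above the rim, 50 above the underside; 42 mm to the next in its row. Sinks straight down up to 10 mm on a spring (0.5 N at first, 1.8 N at 10 mm), rises when freed. z up, x along its row
- contact4 (a point): top centre of spring contact no. 4 of 4 in the long row (nearest the shared corner): brass strip 36 mm long along its row, 10 wide; 8 mm flat on top, sides slope down 30 degrees; top 10 mm above the rim, 50 above the underside; 42 mm to the next in its row. Sinks straight down up to 10 mm on a spring (0.5 N at first, 1.8 N at 10 mm), rises when freed. z up, x along its row
- contact5 (a point): top centre of spring contact no. 1 of 3 in the short row (nearest the shared corner): brass strip 36 mm long along its row, 10 wide; 8 mm flat on top, sides slope down 30 degrees; top 10 mm above the rim, 50 above the underside; 42 mm to the next in its row. Sinks straight down up to 10 mm on a spring (0.5 N at first, 1.8 N at 10 mm), rises when freed. z up, x along its row
- contact6 (a point): top centre of spring contact no. 2 of 3 in the short row (in the middle): brass strip 36 mm long along its row, 10 wide; 8 mm flat on top, sides slope down 30 degrees; top 10 mm above the rim, 50 above the underside; 42 mm to the next in its row. Sinks straight down up to 10 mm on a spring (0.5 N at first, 1.8 N at 10 mm), rises when freed. z up, x along its row
- contact7 (a point): top centre of spring contact no. 3 of 3 in the short row (at the open end): brass strip 36 mm long along its row, 10 wide; 8 mm flat on top, sides slope down 30 degrees; top 10 mm above the rim, 50 above the underside; 42 mm to the next in its row. Sinks straight down up to 10 mm on a spring (0.5 N at first, 1.8 N at 10 mm), rises when freed. z up, x along its row
- relay: white relay block 29 x 13 x 20 mm lying inside the housing; a bystander
- heatsink: small finned aluminium heat sink 30 x 24 x 20 mm lying inside the housing; a bystander
- screwdriver: black-handled screwdriver, 170 mm, lying beside the bare long wall of the housing; a bystander
- cup: white paper cup, 80 mm across and 95 mm high; a bystander
- spool: grey spool, 54 mm across and 46 mm high; a bystander
- flux: small amber bottle, 36 mm across and 75 mm high; a bystander
- meter: black multimeter 155 x 78 x 36 mm with a dial, lying flat; a bystander
Not all that is in view belongs to the job. What is shaped like the housing but blue is not meant.

How it is judged (in metres and radians):
On the way, in this order (a step that is already met when the one before it is completed fails the run):
1. fingertips over spring contact 1 of 7 and pressing it down by at least 1 mm (z of contact1 in the frame of housing below 0.049 m and horizontal distance between the grasp point and contact1 below 0.02 m and contact force between the fingers and housing above 0.3 N), for 0.05 s.
2. fingertips over spring contact 2 of 7 and pressing it down by at least 1 mm (z of contact2 in the frame of housing below 0.049 m and horizontal distance between the grasp point and contact2 below 0.02 m and contact force between the fingers and housing above 0.3 N), for 0.05 s.
3. fingertips over spring contact 3 of 7 and pressing it down by at least 1 mm (z of contact3 in the frame of housing below 0.049 m and horizontal distance between the grasp point and contact3 below 0.02 m and contact force between the fingers and housing above 0.3 N), for 0.05 s.
4. fingertips over spring contact 4 of 7 and pressing it down by at least 1 mm (z of contact4 in the frame of housing below 0.049 m and horizontal distance between the grasp point and contact4 below 0.02 m and contact force between the fingers and housing above 0.3 N), for 0.05 s.
5. fingertips over spring contact 5 of 7 and pressing it down by at least 1 mm (z of contact5 in the frame of housing below 0.049 m and horizontal distance between the grasp point and contact5 below 0.02 m and contact force between the fingers and housing above 0.3 N), for 0.05 s.
6. fingertips over spring contact 6 of 7 and pressing it down by at least 1 mm (z of contact6 in the frame of housing below 0.049 m and horizontal distance between the grasp point and contact6 below 0.02 m and contact force between the fingers and housing above 0.3 N), for 0.05 s.
7. fingertips over spring contact 7 of 7 and pressing it down by at least 1 mm (z of contact7 in the frame of housing below 0.049 m and horizontal distance between the grasp point and contact7 below 0.02 m and contact force between the fingers and housing above 0.3 N), for 0.05 s.
At the end, for the whole second after the job is handed in: all seven springs have been dipped in order and stand up again (within 0.8 mm), the housing lies flat and at rest within 15 mm of where it was, and the bystanders are within 20 mm of where they were (z of each of contact1, contact2, contact3, contact4, contact5, contact6, contact7 in the frame of housing above 0.0492 m and distance of housing from where it was at the start of the episode below 0.015 m and angle between housing's own z axis and vertical below 0.03 rad and linear speed of housing below 0.01 m/s and distance of each of relay, heatsink, screwdriver, cup, spool, flux, meter from where it was at the start of the episode below 0.02 m); the robot touches nothing.
It fails at once if a spring contact squashed flat (pressed by more than 8.5 mm of its 10 mm) (z of any of contact1, contact2, contact3, contact4, contact5, contact6, contact7 in the frame of housing below 0.0415 m).
It fails at once if the housing lifted by 8 mm, tipped by more than 0.1 rad or shifted by more than 15 mm (distance of housing from where it was at the start of the episode above 0.015 m or angle between housing's own z axis and vertical above 0.1 rad or height (world z) of housing above 0.008 m).
It fails at once if a bystander shifted by more than 20 mm (distance of any of relay, heatsink, screwdriver, cup, spool, flux, meter from where it was at the start of the episode above 0.02 m).
It also fails if it takes over 48 s, if anything falls off the work surface, if the arm or the gripper's body presses on something with over 40 N, if the wrist force passes 120 N, or if a joint passes its speed limit or range.

## Working session

There is one attempt and no reset: what is moved stays moved. The work goes in short steps, Python scripts to look and compute and a tool call to move; the robot and the scene stay as the last step left them, time stands still between calls to the robot, and variables do not carry over. Pictures are saved under pics/ and viewed, at most 10 in all, crops included, and the job is handed in when it is done.

Besides the shell and the picture viewer there is one more tool, called after "Call:" as name(argument=value, ...), one argument or row to a line, values as JSON. apply_moves: Moves the arm, as the interface text tells. Its arguments: {"type":"object","properties":{"plan":{"type":"string"},"gripper":{"type":"number"}},"required":["plan"]}

```bash
mkdir -p pics; ls; python3 - <<'E'
from rig import bot,capture,camera_model
import cv2
for n in("top","side"):
    cv2.imwrite(f"pics/{n}0.png",cv2.cvtColor(capture(n),cv2.COLOR_RGB2BGR)); print(n,camera_model(n))
s=bot.read_state();print(s,bot.hold_point_z)
E
```

```text
pics
top {'vertical_fov': 55.6935397093416, 'cx': 273.95341981362213, 'cy': 210.3487757889177, 'dist': array([0.00057142, 0.        , 0.        , 0.        , 0.        ]), 'position': array([ 0.42517617, -0.01151406,  1.00991747]), 'rotation': array([[-0.02631702, -0.99377437,  0.10825853],
       [-0.99960862,  0.02718898,  0.00658603],
       [-0.00948847, -0.10804284, -0.99410096]])}
side {'vertical_fov': 50.19124226549724, 'cx': 269.31796989788546, 'cy': 212.92187511610035, 'dist': array([-0.10784758,  0.        ,  0.        ,  0.        ,  0.        ]), 'position': array([0.46976907, 1.12428045, 0.82122777]), 'rotation': array([[-0.99753958, -0.05100981,  0.04809146],
       [-0.06849242,  0.56281161, -0.8237426 ],
       [ 0.01495252, -0.82500975, -0.56492065]])}
{'time_s': 0.1, 'joint_positions': array([ 5.95602840e+01,  3.02750034e+01,  8.21501468e+01,  2.03479590e-04,
        6.76897681e+01, -1.02279288e+01]), 'qvel': array([-0.06961359, -0.023671  , -0.13250929,  0.08845478, -0.04689498,
       -0.01913906]), 'tau': array([ 3.13200126e-04, -4.40983915e+01, -1.77150661e+01,  6.35150378e-02,
        5.33999281e-02, -4.23861309e-05]), 'position': array([0.21556373, 0.58593277, 0.22164875]), 'tcp_rot': array([[-9.38421317e-01,  3.45491526e-01, -1.01898423e-03],
       [ 3.45492841e-01,  9.38419795e-01, -1.72757640e-03],
       [ 3.59371967e-04, -1.97324628e-03, -9.99997989e-01]]), 'force': array([ 0.19871588, -1.26637418,  0.18524047]), 'moment': array([-0.00382511,  0.04890835,  0.02801072]), 'grasp_force': 0.0, 'opening': 0.9933687216681878} -0.0187
```

View pics/top0.png

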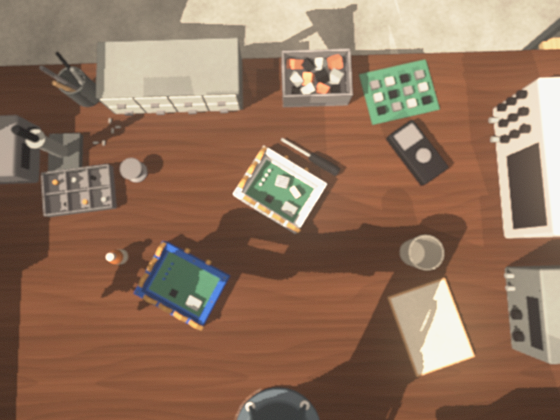

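View pics/side0.png

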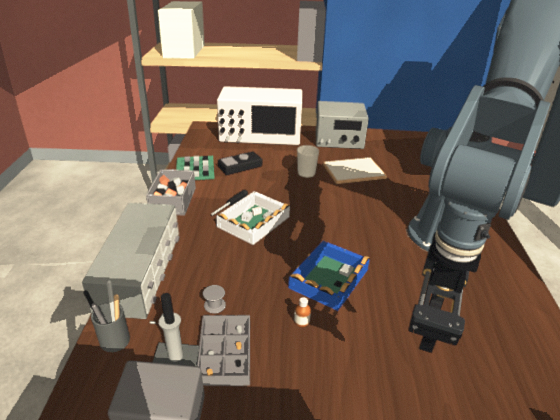

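```bash
cat > h.py <<'E'
import numpy as np,cv2
from rig import bot,capture,camera_model
def K(n):
    m=camera_model(n);f=210/np.tan(np.radians(m['vertical_fov']/2))
    return np.array([[f,0,m['cx']],[0,f,m['cy']],[0,0,1]]),m['dist'],m['rotation'],m['position']
def ray(n,p):
    k,d,R,t=K(n);q=cv2.undistortPoints(np.float64(p).reshape(-1,1,2),k,d).reshape(-1,2)
    return t,np.c_[q,np.ones(len(q))]@R.T
def onplane(n,p,z):
    t,r=ray(n,p);return t+r*((z-t[2])/r[:,2])[:,None]
def proj(n,X):
    k,d,R,t=K(n);return cv2.projectPoints(np.float64(X).reshape(-1,3),cv2.Rodrigues(R.T)[0],-R.T@t,k,d)[0].reshape(-1,2)
E
python3 - <<'E'
import cv2
a=cv2.imread("pics/top0.png")[135:245,220:350];b=cv2.imread("pics/side0.png")[180:250,205:300]
cv2.imwrite("pics/c1.png",cv2.resize(a,None,fx=5.4,fy=5.4,interpolation=cv2.INTER_CUBIC))
cv2.imwrite("pics/c2.png",cv2.resize(b,None,fx=8,fy=8,interpolation=cv2.INTER_CUBIC))
E
```

```text
(no output)
```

View pics/c1.png

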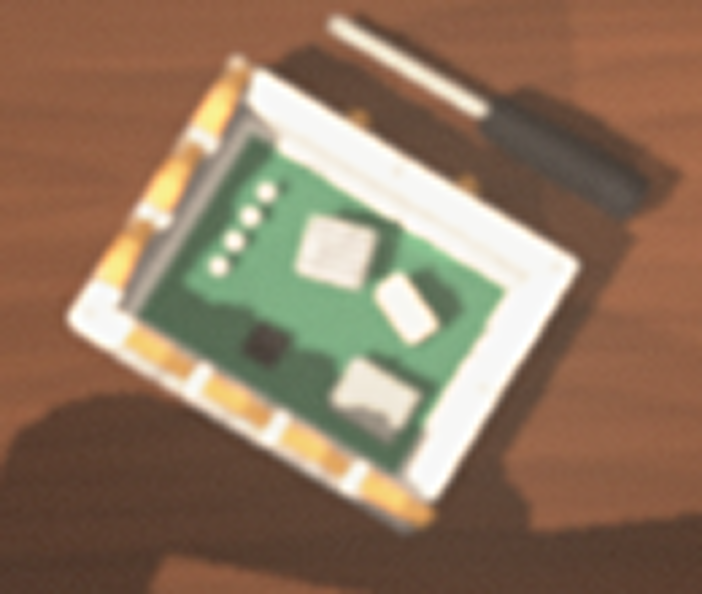

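View pics/c2.png

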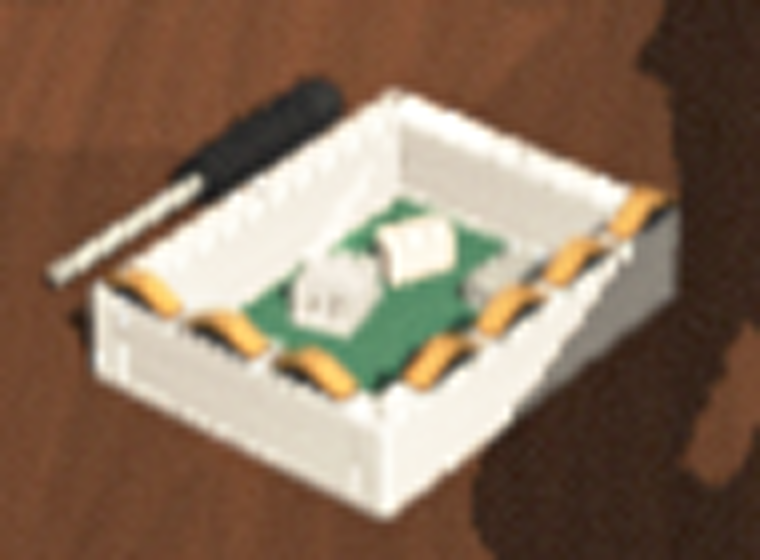

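Top view: the shared corner is at about (233,194), contact 1 is at about (293,226), and the short row runs up to about (260,155). The side view agrees: that corner is nearest the camera, and the blue decoy is separate. Next I'll measure the brass blobs.

```bash
cat > m.py <<'E'
from h import *
def blobs(n,roi):
    x0,y0,x1,y1=roi
    hsv=cv2.cvtColor(cv2.imread(f"pics/{n}0.png"),cv2.COLOR_BGR2HSV)
    m=cv2.inRange(hsv,(10,95,150),(28,255,255))
    k=np.zeros_like(m);k[y0:y1,x0:x1]=m[y0:y1,x0:x1]
    c,l,s,p=cv2.connectedComponentsWithStats(k)
    return [(p[i],s[i,4]) for i in range(1,c) if s[i,4]>=8]
for n,r in(("top",(225,140,310,235)),("side",(210,190,295,240))):
    print(n)
    for p,a in blobs(n,r): print(p.round(1),a,onplane(n,p,.047)[0].round(4))
E
python3 m.py
```

```text
top
[255.8 149.2] 165 [0.6837 0.0359 0.047 ]
[297.1 151.2] 10 [ 0.6757 -0.0663  0.047 ]
[285.9 156.6] 8 [ 0.6628 -0.0381  0.047 ]
[243.1 174.2] 258 [0.6215 0.0685 0.047 ]
[249.2 199.8] 51 [0.5576 0.0547 0.047 ]
[263.5 208.7] 52 [0.5348 0.0202 0.047 ]
[277.9 217.8] 52 [ 0.5116 -0.0142  0.047 ]
[292.7 227.3] 64 [ 0.4876 -0.0495  0.047 ]
side
[283.8 206. ] 24 [ 0.493 -0.047  0.047]
[275.7 212.3] 23 [ 0.5166 -0.0098  0.047 ]
[223.5 216.2] 23 [0.6724 0.0252 0.047 ]
[267.8 218.1] 27 [0.5383 0.0233 0.047 ]
[234.1 220.8] 23 [0.6373 0.0463 0.047 ]
[245. 226.] 30 [0.602  0.0696 0.047 ]
[258.8 224.7] 30 [0.5623 0.0592 0.047 ]
```

```bash
cat > fit.py <<'E'
from h import *
hsv=cv2.cvtColor(cv2.imread("pics/top0.png"),cv2.COLOR_BGR2HSV)
m=cv2.inRange(hsv,(12,95,205),(28,255,255))
k=np.zeros_like(m);k[140:195,230:268]=m[140:195,230:268]
c,l,s,p=cv2.connectedComponentsWithStats(k)
for i in range(1,c):
    if s[i,4]>5: print(p[i].round(1),s[i,4],onplane("top",p[i],.047)[0].round(4))
E
python3 fit.py
```

```text
[260.  153.7] 58 [0.6719 0.0257 0.047 ]
[251.2 167.8] 58 [0.6371 0.0483 0.047 ]
[242.4 181.6] 56 [0.6033 0.0705 0.047 ]
```

Call:
apply_moves(
  plan="0 0 0 0 0 0.0191;0 0 0 0 0 0.0191;0 0 0 0 0 0.0191;0 0 0 0 0 0.0191;0 0 0 0 0 0.0191;0 0 0 0 0 0.0191;0 0 0 0 0 0.0191;0 0 0 0 0 0.0191;0 0 0 0 0 0.0191;0 0 0 0 0 0.0191",
  gripper=-1,
)

```text
time_s: 0.93
position: [0.2157, 0.5861, 0.222]
tcp_rot: [[-0.012, 1.0, -0.001], [1.0, 0.012, -0.001], [-0.001, -0.001, -1.0]]
force: [0.4, -0.1, -0.5]
opening: 0.326
grasp_force: 0.0
```

Call:
apply_moves(
  plan="0 0 0 0 0 0.0191;0 0 0 0 0 0.0191;0 0 0 0 0 0.0191;0 0 0 0 0 0.0191;0 0 0 0 0 0.0191;-0.2 0.29 0 0 0 0;-0.415 0.577 0 0 0 0;-0.415 0.577 0 0 0 0;-0.415 0.577 0 0 0 0;-0.415 0.577 0 0 0 0",
)

```text
time_s: 1.77
position: [0.2731, 0.4357, 0.2221]
tcp_rot: [[0.549, 0.836, -0.001], [0.836, -0.549, -0.001], [-0.001, -0.0, -1.0]]
force: [0.5, 0.8, 0.8]
opening: 0.003
grasp_force: 0.0
```

Call:
apply_moves(
  plan="-0.415 0.577 0 0 0 0;-0.415 0.577 0 0 0 0;-0.415 0.577 0 0 0 0;-0.415 0.577 0 0 0 0;-0.415 0.577 0 0 0 0;-0.415 0.577 0 0 0 0;-0.415 0.577 0 0 0 0;-0.415 0.577 0 0 0 0;-0.415 0.577 0 0 0 0;-0.415 0.577 0 0 0 0",
)

```text
time_s: 2.6
position: [0.4002, 0.1038, 0.2225]
tcp_rot: [[0.55, 0.835, -0.0], [0.835, -0.55, 0.0], [-0.0, -0.0, -1.0]]
force: [0.5, 0.8, -0.7]
opening: 0.004
grasp_force: 0.0
```

Call:
apply_moves(
  plan="-0.415 0.577 0 0 0 0;-0.415 0.577 0 0 0 0;-0.415 0.577 0 0 0 0;-0.415 0.577 0 0 0 0;-0.415 0.577 0 0 0 0;-0.2 0.29 0 0 0 0;0 0 0 0 0 0;0 0 0 0 0 0;0 0 0 0 0 0",
)

```text
time_s: 3.35
position: [0.4691, -0.0759, 0.2221]
tcp_rot: [[0.55, 0.835, -0.002], [0.835, -0.55, 0.001], [-0.0, -0.002, -1.0]]
force: [-0.2, -0.1, -0.6]
opening: 0.005
grasp_force: 0.0
```

Call:
apply_moves(
  plan="0 0.06 0.6 0 0 0;0 0 0.7 0 0 0;0 0 0.7 0 0 0;0 0 0.7 0 0 0;0 0 0.5 0 0 0;0 0 0 0 0 0;0 0 0 0 0 0;0 0 0 0 0 0",
)

```text
time_s: 4.02
position: [0.4732, -0.0779, 0.0637]
tcp_rot: [[0.549, 0.836, 0.001], [0.836, -0.549, -0.0], [0.0, 0.001, -1.0]]
force: [-0.4, -0.3, 0.2]
opening: 0.005
grasp_force: 0.0
```

```bash
cat > look.py <<'E'
import sys
from h import *
X=np.array([[.4908+.023*i,-.0481+.0351*i,.05] for i in range(4)]+[[.6022+.0352*i,.0707-.023*i,.05] for i in range(3)])
t=bot.read_state()['position'];print(t)
o=[]
for n,(x0,y0) in(("top",(215,135)),("side",(205,150))):
    a=cv2.cvtColor(capture(n),cv2.COLOR_RGB2BGR)[y0:y0+110,x0:x0+100]
    a=cv2.resize(a,None,fx=4,fy=4,interpolation=cv2.INTER_CUBIC)
    for p in proj(n,X): cv2.circle(a,tuple(int(v) for v in (p-(x0,y0)+.5)*4),3,(255,0,0),1)
    cv2.circle(a,tuple(int(v) for v in (proj(n,t)[0]-(x0,y0)+.5)*4),4,(0,0,255),1)
    o.append(a)
cv2.imwrite(f"pics/{sys.argv[1]}.png",np.hstack(o))
E
python3 look.py l1
```

```text
[ 0.47324505 -0.07785778  0.06369132]
```

View pics/l1.png

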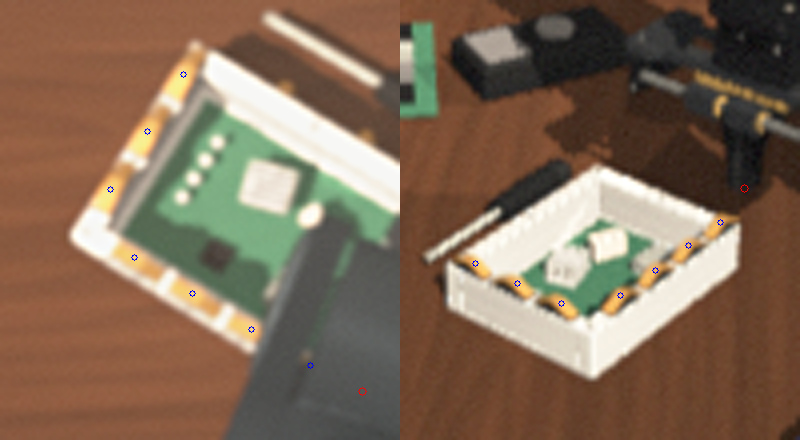

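Call:
apply_moves(
  plan="0 0 0.12 0 0 0;0 0 0.12 0 0 0;0 0 0.1 0 0 0;0 0 0 0 0 0;0 0 0 0 0 0;0 0 0 0 0 0",
)

```text
time_s: 4.62
position: [0.4727, -0.0786, 0.0454]
tcp_rot: [[0.55, 0.835, -0.0], [0.835, -0.55, 0.0], [-0.0, -0.0, -1.0]]
force: [1.0, 0.3, 0.3]
opening: 0.002
grasp_force: 0.0
```

Call:
apply_moves(
  plan="0.07 0 0 0 0 0;0.07 0 0 0 0 0;0.07 0 0 0 0 0;0.07 0 0 0 0 0;0.07 0 0 0 0 0;0.07 0 0 0 0 0;0.07 0 0 0 0 0;0.07 0 0 0 0 0;0.07 0 0 0 0 0;0.07 0 0 0 0 0",
)

```text
time_s: 5.45
position: [0.4923, -0.049, 0.0456]
tcp_rot: [[0.55, 0.835, 0.0], [0.835, -0.55, -0.0], [0.0, 0.0, -1.0]]
force: [-0.0, -0.2, 0.5]
opening: 0.006
grasp_force: 0.5
```

```bash
python3 look.py l2; python3 -c "
from rig import bot
s=bot.read_state();print(s['force'],s['position'])"
```

```text
[ 0.49232227 -0.0489606   0.04560777]
[1.09648821 0.60812553 0.85792367] [ 0.49254877 -0.04871495  0.0456114 ]
```

View pics/l2.png

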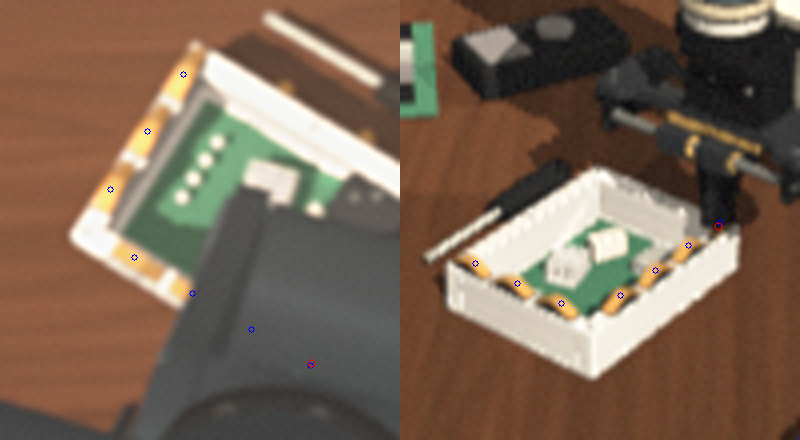

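The picture shows the fingertips on contact 1, at about (717,227) in the side half, with the housing still on its markers. I'll go on along the row.

Call:
apply_moves(
  plan="0.084 0 0 0 0 0;0.084 0 0 0 0 0;0.084 0 0 0 0 0;0.084 0 0 0 0 0;0.084 0 0 0 0 0;0.084 0 0 0 0 0;0.084 0 0 0 0 0;0.084 0 0 0 0 0;0.084 0 0 0 0 0;0.084 0 0 0 0 0",
)

```text
time_s: 6.38
position: [0.5155, -0.0138, 0.0456]
tcp_rot: [[0.55, 0.835, 0.0], [0.835, -0.55, -0.0], [0.0, 0.0, -1.0]]
force: [-0.5, -0.8, 1.3]
opening: 0.003
grasp_force: 0.5
```

Call:
apply_moves(
  plan="0.084 0 0 0 0 0;0.084 0 0 0 0 0;0.084 0 0 0 0 0;0.084 0 0 0 0 0;0.084 0 0 0 0 0;0.084 0 0 0 0 0;0.084 0 0 0 0 0;0.084 0 0 0 0 0;0.084 0 0 0 0 0;0.084 0 0 0 0 0",
)

```text
time_s: 7.22
position: [0.5386, 0.0212, 0.0456]
tcp_rot: [[0.55, 0.835, 0.0], [0.835, -0.55, -0.0], [0.0, 0.0, -1.0]]
force: [0.6, -1.0, 2.0]
opening: 0.004
grasp_force: 0.5
```

Call:
apply_moves(
  plan="0.084 0 0 0 0 0;0.084 0 0 0 0 0;0.084 0 0 0 0 0;0.084 0 0 0 0 0;0.084 0 0 0 0 0;0.084 0 0 0 0 0;0.084 0 0 0 0 0;0.084 0 0 0 0 0;0.084 0 0 0 0 0;0.084 0 0 0 0 0",
)

```text
time_s: 8.05
position: [0.5617, 0.0564, 0.0456]
tcp_rot: [[0.55, 0.835, 0.0], [0.835, -0.55, 0.0], [0.0, 0.0, -1.0]]
force: [0.0, 0.2, -0.3]
opening: 0.007
grasp_force: 0.5
```

```bash
python3 look.py l3
```

```text
[0.56172946 0.0563658  0.0456237 ]
```

View pics/l3.png

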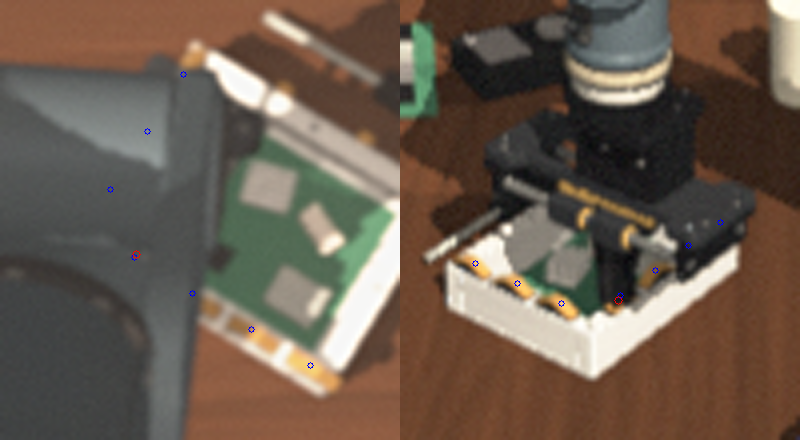

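Springs 1 to 3 are back up, the fingertips are on spring 4 at about (618,300) in the side half, and the housing hasn't moved. Next is the corner, with a quarter turn just clear of springs 4 and 5.

Call:
apply_moves(
  plan="0.085 0 0 0 0 0;0.085 0 0 0 0 0;0.085 0 0 0 0 0;0.085 0 0 0 0 0;0.085 -0.05 0 0 0 0;0.085 -0.05 0 0 0 0;0.085 -0.05 0 0 0 0;0.085 -0.05 0 0 0 0;0 0 0 0 0 0;0 0 0 0 0 0",
)

```text
time_s: 8.98
position: [0.5715, 0.0903, 0.0455]
tcp_rot: [[0.549, 0.836, -0.0], [0.836, -0.549, -0.0], [-0.0, -0.0, -1.0]]
force: [-0.8, 0.0, 0.1]
opening: 0.002
grasp_force: 0.0
```

Call:
apply_moves(
  plan="0 0 0 0 0 -0.0192;0 0 0 0 0 -0.0192;0 0 0 0 0 -0.0192;0 0 0 0 0 -0.0192;0 0 0 0 0 -0.0192;0 0 0 0 0 -0.0192;0 0 0 0 0 -0.0192;0 0 0 0 0 -0.0192;0 0 0 0 0 -0.0192;0 0 0 0 0 -0.0192",
)

```text
time_s: 9.82
position: [0.5715, 0.0896, 0.0455]
tcp_rot: [[-0.589, 0.808, -0.0], [0.808, 0.589, -0.0], [0.0, -0.0, -1.0]]
force: [0.7, 0.7, 0.6]
opening: 0.003
grasp_force: 0.0
```

Call:
apply_moves(
  plan="0 0 0 0 0 -0.0192;0 0 0 0 0 -0.0192;0 0 0 0 0 -0.0192;0 0 0 0 0 0;0 0 0 0 0 0",
)

```text
time_s: 10.23
position: [0.5716, 0.0897, 0.0456]
tcp_rot: [[-0.832, 0.555, -0.0], [0.555, 0.832, -0.0], [-0.0, -0.0, -1.0]]
force: [-0.5, 0.5, 0.0]
opening: 0.005
grasp_force: 0.0
```

Call:
apply_moves(
  plan="-0.072 0.0025 0 0 0 0;-0.072 0.0025 0 0 0 0;-0.072 0.0025 0 0 0 0;-0.072 0.0025 0 0 0 0;-0.072 0.0025 0 0 0 0;-0.072 0.0025 0 0 0 0;-0.072 0.0025 0 0 0 0;-0.072 0.0025 0 0 0 0;-0.072 0.0025 0 0 0 0;-0.072 0.0025 0 0 0 0",
)

```text
time_s: 11.07
position: [0.6029, 0.0708, 0.0457]
tcp_rot: [[-0.834, 0.552, 0.001], [0.552, 0.834, -0.0], [-0.001, 0.0, -1.0]]
force: [-1.3, 0.4, 0.2]
opening: 0.006
grasp_force: 0.5
```

Call:
apply_moves(
  plan="-0.084 0 0 0 0 0;-0.084 0 0 0 0 0;-0.084 0 0 0 0 0;-0.084 0 0 0 0 0;-0.084 0 0 0 0 0;-0.084 0 0 0 0 0;-0.084 0 0 0 0 0;-0.084 0 0 0 0 0;-0.084 0 0 0 0 0;-0.084 0 0 0 0 0",
)

```text
time_s: 11.9
position: [0.6378, 0.0476, 0.0456]
tcp_rot: [[-0.834, 0.552, 0.0], [0.552, 0.834, -0.0], [-0.0, 0.0, -1.0]]
force: [-0.6, 0.4, 1.6]
opening: 0.007
grasp_force: 0.5
```

Call:
apply_moves(
  plan="-0.084 0 0 0 0 0;-0.084 0 0 0 0 0;-0.084 0 0 0 0 0;-0.084 0 0 0 0 0;-0.084 0 0 0 0 0;-0.084 0 0 0 0 0;-0.084 0 0 0 0 0;-0.084 0 0 0 0 0;-0.084 0 0 0 0 0;-0.084 0 0 0 0 0",
)

```text
time_s: 12.73
position: [0.6728, 0.0245, 0.0456]
tcp_rot: [[-0.834, 0.552, 0.0], [0.552, 0.834, -0.0], [-0.0, 0.0, -1.0]]
force: [-0.5, -0.2, 0.9]
opening: 0.006
grasp_force: 0.5
```

```bash
python3 look.py l4
```

```text
[0.67284613 0.02446166 0.0455506 ]
```

View pics/l4.png

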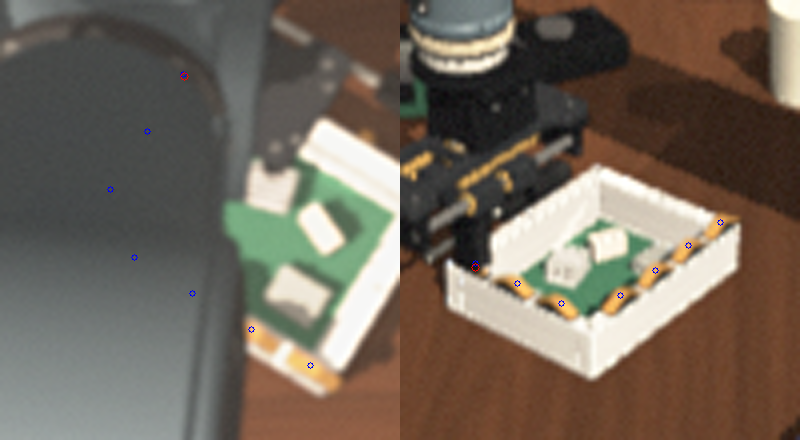

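The fingertips are on spring 7, at about (475,267) in the side half, and the other springs stand up. I'll run off the end of the row and lift.

Call:
apply_moves(
  plan="-0.084 0 0 0 0 0;-0.084 0 0 0 0 0;-0.084 0 0 0 0 0;-0.084 0 0 0 0 0;-0.084 0 0 0 0 0;-0.084 0 0 0 0 0;-0.084 0 0 0 0 0;-0.084 0 -0.1 0 0 0;0 0 -0.3 0 0 0;0 0 -0.6 0 0 0",
)

```text
time_s: 13.67
position: [0.6978, 0.0061, 0.0922]
tcp_rot: [[-0.834, 0.552, -0.008], [0.552, 0.834, 0.001], [0.008, -0.004, -1.0]]
force: [-0.2, -0.1, 0.5]
opening: 0.009
grasp_force: 0.0
```

Call:
apply_moves(
  plan="0 0 -0.7 0 0 0;0 0 -0.7 0 0 0;0.5 -0.6 -0.4 0 0 0;0.5 -0.6 0 0 0 0;0.5 -0.6 0 0 0 0;0.5 -0.6 0 0 0 0;0.5 -0.6 0 0 0 0;0 -0.3 0 0 0 0;0 0 0 0 0 0;0 0 0 0 0 0",
)

```text
time_s: 14.5
position: [0.5077, -0.0627, 0.1854]
tcp_rot: [[-0.833, 0.553, 0.002], [0.553, 0.833, -0.0], [-0.002, 0.001, -1.0]]
force: [0.8, -0.5, 0.4]
opening: 0.001
grasp_force: 0.0
```

```bash
python3 look.py l5
```

```text
[ 0.50767833 -0.06267253  0.18536642]
```

View pics/l5.png

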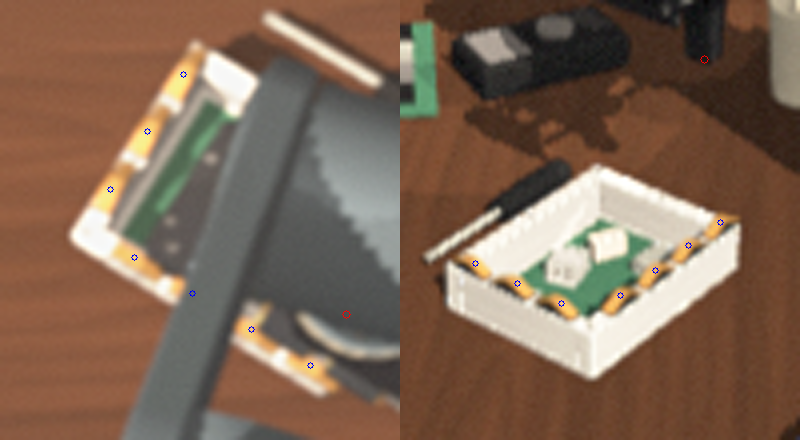

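All seven springs are up, the housing and screwdriver are where they were, and the tool is clear of everything. I'm handing in now.

```bash
python3 -c "
from rig import bot
print(bot.hand_in())"
```

```text
the job is handed in; nothing more can be done
None
```

I ran the closed fingertips over all seven springs in order, about 4.5 mm below their tops. The last pictures show every spring up again and the housing unmoved, and I handed the job in at about 14.6 s; the hand-in returned no verdict.

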